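# Meter two wooden balls out of the trough hopper

### The arm

A 6-joint arm with a two-finger parallel gripper is mounted at the origin on the work surface. World frame = base frame: x ahead of the robot, y to its left, z up, the work surface at z = 0. Lengths are in m, angles in rad, forces in N, time in s.
With the tool pointing down it reaches from about 0.3 to 0.775 m from the base axis. Payload 14.6 kg.
Tool frame: the origin (TCP) lies at the very end of the fingers, on their centre line; the grasp point (between the pads) lies robot.hold_point_z behind it (robot.hold_point_z is the distance from the TCP to the grasp point, in m); x points along the fingers, z is the direction in which the jaws open and shut, and the axes are right-handed (so a half turn about x gives the same grasp; the last joint's range is limited). The gripper opens to 85 mm and grips with 20 to 120 N. Pads are 22 mm wide; open, the fingers measure 114 mm over their backs; the gripper's body (76 mm by 85 mm) begins 54 mm behind the grasp point. The pads swing forward as they close: fully open they stand 13 mm farther back than shut.
Start: joints at [-1.336, 0.3, 1.521, -0, 1.321, -0.067], TCP at [0.163, -0.525, 0.231] pointing down, gripper open.
Joint ranges: [-3.03, 3.03], [-0.79, 2.21], [0.23, 2.52], [-1.04, 4.18], [0, 3.07], [-2.55, 2.55]. Speed limits (rad/s): [2.22, 2.22, 2.57, 3.14, 3.14, 3.14].

### API

Orientations are given as a unit quaternion [x, y, z, w].
In Python, from cell import telemetry, cams, ticket, nets, robot gives the robot as it stands. The module is installed in compiled form; this text tells all that it offers.
- The arm moves only by the tool step_arm, never from a script. Its argument "moves" is a list that holds one entry, the list of rows, each a list of 7 numbers: the opening, from 0 (shut) to 1 (fully open), then the shift along the world's x, y, z in m, then the turn, a rotation vector about the world's x, y, z in degrees. In form: [[[hand, dx, dy, dz, ax, ay, az], ...]]. A call has 1 to 10 rows; each row is the pose to reach, as a shift and turn from the pose measured when the call began; what a row does not reach only later rows make up. A row lasts 1/10 s, in which the tool goes at most 50 mm and 8.59 degrees, less where a joint would pass 70% of its speed; a pose out of reach is approached as far as the arm can. A call with a gripper value outside its range is refused whole. The fingers move at their own pace and stop on an object; "newtons" is the grip in N (left out, the last holds). Time passes only in rows, so rows that repeat a pose let the fingers close. It gives the time, the measured TCP pose, the force and the opening at its end, in the units of the state.
- telemetry.read_state(): the state, without advancing time (a new reading comes with each control period).
- cams.snapshot(name): name is "scene" or "top" or "wrist"; returns the picture (384x512x3 uint8, red, green, blue); there is no depth.
- cams.calibration(name): a dict with "intrinsics" (3x3 intrinsics, pixels), "cam_to_world" (4x4, takes a point from camera to world coordinates); the wrist camera has in their place "hand_eye" (4x4, takes a point from camera to tool coordinates, whose origin is the TCP and whose axes are the tool frame's). Camera axes: x right, y down, z forward; pixel columns grow to the right and rows downward; lengths in m; the calibration is good to about 2 mm. A picture is of the moment at which its call begins: read the wrist's pose just before it. calibration takes no time and is no camera call.
- ticket.hand_in(): hands the job in, once; it reports no verdict.
Trained networks look in the newest picture that a camera, given by its name, has taken for a name from the list of things; names that differ only in an ending like _2 or _b are one class to them, and where a whole thing is asked for, a point or a joint stands for the part that bears it (a point fixed in the world has none). Each returns a list of dicts, best first, with "confidence" (0 to 1); they miss things now and then, are a little off and sometimes report something else, mostly with a low value. They report only what shows in the picture. A call takes as long as a camera call. They do not tell look-alikes from the thing itself.
- nets.look_for(thing, camera): "box" ([left, top, width, height] in pixels, round what is visible of it).
The state is a dict: "clock": time; "q": joint angles; "joint_velocities": joint speeds; "joint_torque": joint torques, N m; "eef_pos": TCP position; "tool_rot": TCP orientation; "ft_force": force on the tool from outside, world axes, zero at the start; "wrist_torque": the same for the moment, N m; "opening": finger opening in m.
Only numpy, scipy, OpenCV 4.12 (cv2) and the standard library are available. Lean on these libraries where they do the work, as an engineer would, in place of code of your own. Each camera call takes 0.05 s, during which the arm holds its last target.

### The job

Slide the wooden catch tray under the discharge end of the ball hopper (the end away from the red gate handle), then pull the hopper's slide gate partway open so that exactly two of its five orange balls drop into the tray, and push the gate fully shut again so that the other three stay in the hopper. Leave the tray standing there with its two balls and do not disturb the other things on the bench.

Things in the scene. Friction and masses are not known exactly. Their poses are not given: they have to be found in the camera images.
- hopper: trough hopper fixed to the bench, 284 mm long between the outer faces of its plywood end cheeks, clear long walls, open top at z 230 mm. Origin on the bench under the middle of its bottom slot (54 x 260 mm, y -130 to 130 mm); x points to its steel uprights and sloping back, y along the slot from gate handle to discharge end. Its front face is at x = -33 mm; the space below z = 80 mm is free for the tray
- uprights (a point): point on the bench midway between the hopper's two foot plates (6 mm high), at their front edge: hopper x = 87 mm, y = 0. The uprights stand at hopper y = +-100 mm, their front faces at x = 100 mm. The tray's low wall must stay in front of this line
- gate (a joint): slide gate, a flat steel plate (its top at z 92 mm) that is the slot's whole floor; m, 0 = fully shut, grows as it is pulled along the hopper's -y, stop at 0.215. Starts 0 to 0.012 open, stays where left, moves with about 3 N. Its discharge-end edge is at hopper y = 0.134 minus this value; the first ball drops once it has room to pass the end cheek, at about 0.055, the next as the edge passes under their centres: second about 0.09, third 0.138
- gate_handle (a point): centre of the gate's red bar handle, 16 mm thick, 96 mm long along the hopper's x, on two posts 66 mm apart (58 mm free between them), 132 mm above the bench and 40 mm above the gate plate; at hopper x = 0, y = -235 mm minus the gate's value. Pinch it from above, fingers on either side of the bar along the hopper's y
- tray: loose wooden catch tray, 450 g, 200 mm (x) by 190 mm (y) outside, walls 50 mm high and 8 mm thick, floor 8 mm; origin under its middle. Its -x wall is the dark grip board, 12 mm thick, its middle 110 mm raised to 88 mm high; +x is the opposite low wall. Inside: x -88 to 92 mm, y -87 to 87 mm. The low wall goes in under the hopper from the front, the grip board stays outside
- tray_grip (a point): mid-plane of the tray's raised grip board, 68 mm above the tray's underside, at tray x = -94 mm, y = 0; pinch the 12 mm board here from above, fingers on either side of it along the tray's x
- drop_first (a point): point 80 mm above the bench, below which the first ball falls (hopper x = 0, y = 105 mm)
- drop_second (a point): point 80 mm above the bench, below which the second ball falls (hopper x = 0, y = 45 mm)
- ball1_center (a point): the centre of a orange-lacquered wooden ball 50 mm in diameter, 45 g, at the start first, next to the handle's end, in the row of five that lies on the shut gate inside the hopper (about 10 mm slack in all); pulling the gate drags the row up against the cheek at the handle's end
- ball2_center (a point): the centre of a orange-lacquered wooden ball 50 mm in diameter, 45 g, at the start second in the row of five that lies on the shut gate inside the hopper (about 10 mm slack in all); pulling the gate drags the row up against the cheek at the handle's end
- ball3_center (a point): the centre of a orange-lacquered wooden ball 50 mm in diameter, 45 g, at the start in the middle in the row of five that lies on the shut gate inside the hopper (about 10 mm slack in all); pulling the gate drags the row up against the cheek at the handle's end
- ball4_center (a point): the centre of a orange-lacquered wooden ball 50 mm in diameter, 45 g, at the start fourth in the row of five that lies on the shut gate inside the hopper (about 10 mm slack in all); pulling the gate drags the row up against the cheek at the handle's end
- ball5_center (a point): the centre of a orange-lacquered wooden ball 50 mm in diameter, 45 g, at the start last, at the discharge end, in the row of five that lies on the shut gate inside the hopper (about 10 mm slack in all); pulling the gate drags the row up against the cheek at the handle's end
- jar: bystander: blue paint jar, 66 mm in diameter, 75 mm high; origin under its middle
- mug: bystander: white mug, 76 mm in diameter, 82 mm high; origin under its middle
- tape: bystander: roll of yellow tape lying flat, 100 mm in diameter, 25 mm high; origin under its middle
- sprayer: bystander: white spray bottle with green head, 210 mm high, 76 mm in diameter; origin under its middle
- truss: bystander: model truss of brass wire, 200 by 76 by 76 mm; origin under its middle
- brush: bystander: paint brush lying on the bench, 200 mm long; origin under its middle
Things that resemble listed ones, but are neither listed nor needed, are in the scene too. What is shaped like the part that bears ball1_center but pink is not meant.

How it is judged:
On the way, in this order (a step that is already met when the one before it is completed fails the run):
1. the tray stands under the discharge end, both drop points inside its walls, while the gate is still shut (opened less than 20 mm) (x of drop_first in the frame of tray between -0.075 and 0.08 m and y of drop_first in the frame of tray between -0.075 and 0.075 m and x of drop_second in the frame of tray between -0.075 and 0.08 m and y of drop_second in the frame of tray between -0.075 and 0.075 m and angle between tray's own z axis and vertical below 0.08 rad and height (world z) of tray below 0.006 m and value of joint gate below 0.02 m), for 0.2 s.
2. with the gate pulled open, the two balls nearest the discharge end have dropped into the tray and the other three are still in the hopper (x of ball4_center in the frame of tray between -0.09 and 0.094 m and y of ball4_center in the frame of tray between -0.09 and 0.09 m and z of ball4_center in the frame of tray between 0.015 and 0.06 m and x of ball5_center in the frame of tray between -0.09 and 0.094 m and y of ball5_center in the frame of tray between -0.09 and 0.09 m and z of ball5_center in the frame of tray between 0.015 and 0.06 m and x of ball1_center in the frame of hopper between -0.03 and 0.03 m and y of ball1_center in the frame of hopper between -0.135 and 0.135 m and z of ball1_center in the frame of hopper between 0.105 and 0.15 m and x of ball2_center in the frame of hopper between -0.03 and 0.03 m and y of ball2_center in the frame of hopper between -0.135 and 0.135 m and z of ball2_center in the frame of hopper between 0.105 and 0.15 m and x of ball3_center in the frame of hopper between -0.03 and 0.03 m and y of ball3_center in the frame of hopper between -0.135 and 0.135 m and z of ball3_center in the frame of hopper between 0.105 and 0.15 m and value of joint gate above 0.05 m), for 0.2 s.
At the end, for the whole second after the job is handed in: the gate is fully shut (within 5 mm), exactly two balls lie in the tray and the other three in the hopper over the gate, all at rest, and the tray stands flat on the bench with both drop points still inside its walls (value of joint gate below 0.005 m and x of ball4_center in the frame of tray between -0.09 and 0.094 m and y of ball4_center in the frame of tray between -0.09 and 0.09 m and z of ball4_center in the frame of tray between 0.015 and 0.06 m and x of ball5_center in the frame of tray between -0.09 and 0.094 m and y of ball5_center in the frame of tray between -0.09 and 0.09 m and z of ball5_center in the frame of tray between 0.015 and 0.06 m and x of ball1_center in the frame of hopper between -0.03 and 0.03 m and y of ball1_center in the frame of hopper between -0.135 and 0.135 m and z of ball1_center in the frame of hopper between 0.105 and 0.15 m and x of ball2_center in the frame of hopper between -0.03 and 0.03 m and y of ball2_center in the frame of hopper between -0.135 and 0.135 m and z of ball2_center in the frame of hopper between 0.105 and 0.15 m and x of ball3_center in the frame of hopper between -0.03 and 0.03 m and y of ball3_center in the frame of hopper between -0.135 and 0.135 m and z of ball3_center in the frame of hopper between 0.105 and 0.15 m and x of drop_first in the frame of tray between -0.075 and 0.08 m and y of drop_first in the frame of tray between -0.075 and 0.075 m and x of drop_second in the frame of tray between -0.075 and 0.08 m and y of drop_second in the frame of tray between -0.075 and 0.075 m and angle between tray's own z axis and vertical below 0.08 rad and height (world z) of tray below 0.006 m and linear speed of tray below 0.02 m/s and linear speed of each of ball1, ball2, ball3, ball4, ball5 below 0.08 m/s); the robot touches nothing.
It fails at once if a bystander (jar, mug, tape, sprayer, truss or brush) is moved by more than 30 mm (distance of any of jar, mug, tape, sprayer, truss, brush from where it was at the start of the episode above 0.03 m).
It also fails if it takes over 64 s, if anything falls off the work surface, if the arm or the gripper's body presses on something with over 40 N, if the wrist force passes 120 N, or if a joint passes its speed limit or range.

## Working session

There is one attempt and no reset: what is moved stays moved. The work goes in short steps, Python scripts to look and compute and a tool call to move; the robot and the scene stay as the last step left them, time stands still between calls to the robot, and variables do not carry over. Pictures are saved under pics/ and viewed, and the job is handed in when it is done.

Besides the shell and the picture viewer there is one more tool, called after "Emit:" by a JSON object that holds its "op" and its "data", one argument or row to a line. step_arm: Moves the arm, as the interface text tells. Its arguments: {"type":"object","properties":{"moves":{"type":"array"},"newtons":{"type":"number"}},"required":["moves"]}

```bash
mkdir -p pics; ls
python3 - <<'E'
from cell import telemetry, cams, ticket, nets, robot
import cv2, numpy as np
s=telemetry.read_state(); print(s)
print(robot.hold_point_z)
for n in ("scene","top","wrist"):
    im=cams.snapshot(n); cv2.imwrite(f"pics/a_{n}.png",cv2.cvtColor(im,cv2.COLOR_RGB2BGR))
    print(n,{k:np.round(v,4).tolist() for k,v in cams.calibration(n).items()})
E
```

```text
pics
{'clock': 0.0, 'q': array([-1.33554888e+00,  3.00497324e-01,  1.52159653e+00, -5.70827655e-05,
        1.32067711e+00, -6.66157794e-02]), 'joint_velocities': array([ 0.00082966, -0.00099742,  0.00075521, -0.00142211, -0.00112074,
       -0.00036331]), 'joint_torque': array([-1.97371097e-03, -5.43499017e+01, -3.61794055e+01, -1.86816469e-04,
        4.01549652e-03,  4.47407308e-05]), 'eef_pos': array([ 0.16343603, -0.52491031,  0.23070039]), 'tool_rot': array([ 0.41938578,  0.56982914, -0.41887822,  0.56916724]), 'ft_force': array([-0.02234143, -0.86287518,  0.55965132]), 'wrist_torque': array([ 0.00919855, -0.00525511, -0.04482967]), 'opening': 0.08552030370489715}
0.0187
scene {'intrinsics': [[359.8804, 0.0, 251.8215], [0.0, 359.8804, 191.2144], [0.0, 0.0, 1.0]], 'cam_to_world': [[0.8461, 0.4645, -0.2613, 0.9015], [0.533, -0.7382, 0.4135, -0.5367], [-0.0009, -0.4892, -0.8722, 1.1971], [0.0, 0.0, 0.0, 1.0]]}
top {'intrinsics': [[442.1106, 0.0, 254.6726], [0.0, 442.1106, 188.0372], [0.0, 0.0, 1.0]], 'cam_to_world': [[-0.012, -0.9963, 0.085, 0.4582], [-0.9999, 0.0121, 0.0003, -0.0059], [-0.0013, -0.085, -0.9964, 1.3647], [0.0, 0.0, 0.0, 1.0]]}
wrist {'intrinsics': [[322.0099, 0.0, 259.9777], [0.0, 322.0099, 187.9738], [0.0, 0.0, 1.0]], 'hand_eye': [[0.0012, -0.2953, 0.9554, -0.1421], [0.0002, -0.9554, -0.2953, 0.0756], [1.0, 0.0005, -0.0011, 0.0002], [0.0, 0.0, 0.0, 1.0]]}
```

View pics/a_scene.png

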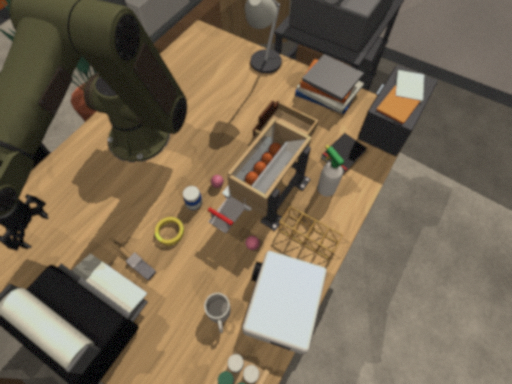

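View pics/a_top.png

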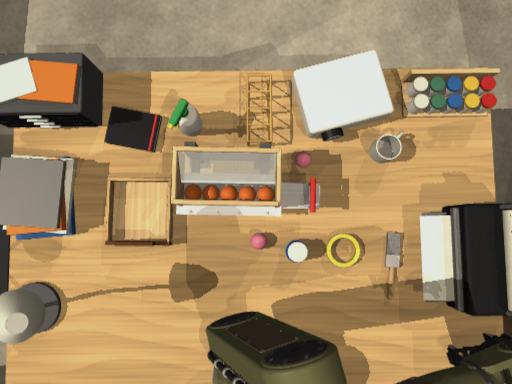

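View pics/a_wrist.png

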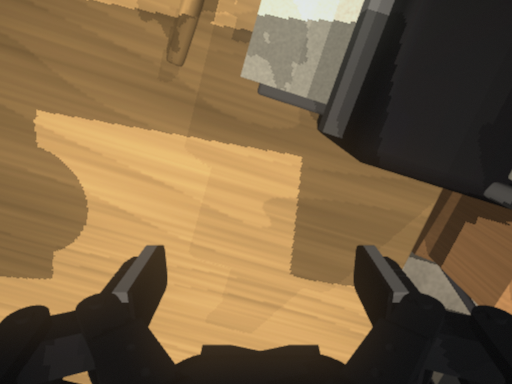

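```bash
cat > h.py <<'E'
import numpy as np, cv2
from cell import telemetry, cams, nets, robot
from scipy.spatial.transform import Rotation as R
def pose(name):
    c=cams.calibration(name); K=np.array(c["intrinsics"])
    if "cam_to_world" in c: return K,np.array(c["cam_to_world"])
    s=telemetry.read_state(); T=np.eye(4); T[:3,:3]=R.from_quat(s["tool_rot"]).as_matrix(); T[:3,3]=s["eef_pos"]
    return K,T@np.array(c["hand_eye"])
def ray(P,uv):
    K,T=P; d=T[:3,:3]@np.linalg.solve(K,[uv[0],uv[1],1.]); return T[:3,3],d
def atz(P,uv,z):
    o,d=ray(P,uv); return o+d*(z-o[2])/d[2]
def tri(obs):
    A=np.zeros((3,3));b=np.zeros(3);L=[]
    for P,uv in obs:
        o,d=ray(P,uv); d=d/np.linalg.norm(d); M=np.eye(3)-np.outer(d,d); A+=M;b+=M@o;L.append((o,M))
    x=np.linalg.solve(A,b); return x,[float(np.linalg.norm(M@(x-o))) for o,M in L]
def proj(P,X):
    K,T=P; p=T[:3,:3].T@(np.asarray(X)-T[:3,3]); q=K@p; return q[:2]/q[2]
def snap(name,fn):
    P=pose(name); im=cams.snapshot(name); cv2.imwrite(fn,cv2.cvtColor(im,cv2.COLOR_RGB2BGR)); return P
def crop(fn,out,x,y,w,h,k=4,grid=None):
    im=cv2.imread(fn)[y:y+h,x:x+w]; im=cv2.resize(im,None,fx=k,fy=k,interpolation=cv2.INTER_CUBIC)
    if grid:
        for g in range((x//grid+1)*grid,x+w,grid): cv2.putText(im,str(g),((g-x)*k,10),0,.35,(255,0,255),1); cv2.line(im,((g-x)*k,12),((g-x)*k,18),(255,0,255),1)
        for g in range((y//grid+1)*grid,y+h,grid): cv2.putText(im,str(g),(0,(g-y)*k+4),0,.35,(255,0,255),1)
    cv2.imwrite(out,im)
E
python3 - <<'E'
from h import *
crop("pics/a_top.png","pics/b_top.png",95,130,240,140,3,20)
crop("pics/a_scene.png","pics/b_scene.png",170,90,180,150,4,20)
for t in ["hopper","tray","gate_handle","gate","tray_grip","jar","mug","tape","sprayer","truss","brush","ball1_center"]:
    for c in ("top","scene"):
        r=nets.look_for(t,c); print(t,c,[(np.round(d["box"]).astype(int).tolist(),round(d["confidence"],2)) for d in r[:6]])
E
```

```text
hopper top [([172, 141, 148, 74], 0.88), ([167, 98, 36, 41], 0.62)]
hopper scene [([209, 118, 104, 116], 0.94), ([156, 218, 30, 31], 0.2)]
tray top [([105, 179, 71, 69], 0.76)]
tray scene [([252, 103, 67, 39], 0.63), ([210, 195, 35, 40], 0.39)]
gate_handle top [([200, 175, 118, 37], 0.73)]
gate_handle scene [([208, 198, 34, 33], 0.69)]
gate top [([199, 180, 122, 36], 0.82)]
gate scene [([207, 196, 37, 36], 0.73), ([280, 208, 48, 41], 0.43), ([205, 295, 24, 34], 0.38)]
tray_grip top [([107, 178, 64, 69], 0.57), ([282, 236, 27, 28], 0.43)]
tray_grip scene [([250, 102, 66, 38], 0.6)]
jar top [([282, 239, 26, 24], 0.71)]
jar scene [([324, 143, 22, 54], 0.75)]
mug top [([365, 132, 38, 34], 0.65), ([183, 178, 137, 36], 0.55)]
mug scene [([205, 294, 25, 40], 0.93)]
tape top [([324, 233, 34, 38], 0.66), ([236, 187, 20, 14], 0.33)]
tape scene [([155, 217, 30, 29], 0.77)]
sprayer top [([166, 99, 34, 41], 0.96), ([170, 140, 149, 76], 0.72), ([182, 175, 139, 36], 0.47)]
sprayer scene [([322, 142, 21, 57], 0.95)]
truss top [([242, 81, 29, 67], 0.73), ([281, 237, 24, 26], 0.35)]
truss scene [([277, 205, 66, 56], 0.63), ([244, 171, 14, 13], 0.41)]
brush top [([381, 235, 21, 65], 0.78)]
brush scene [([110, 241, 42, 41], 0.98)]
ball1_center top [([247, 234, 20, 14], 0.75), ([255, 188, 18, 13], 0.63), ([296, 155, 15, 13], 0.56), ([106, 178, 67, 68], 0.34)]
ball1_center scene [([211, 173, 10, 15], 0.62), ([242, 237, 16, 14], 0.48), ([208, 116, 102, 118], 0.26), ([253, 99, 63, 40], 0.18)]
```

View pics/b_top.png

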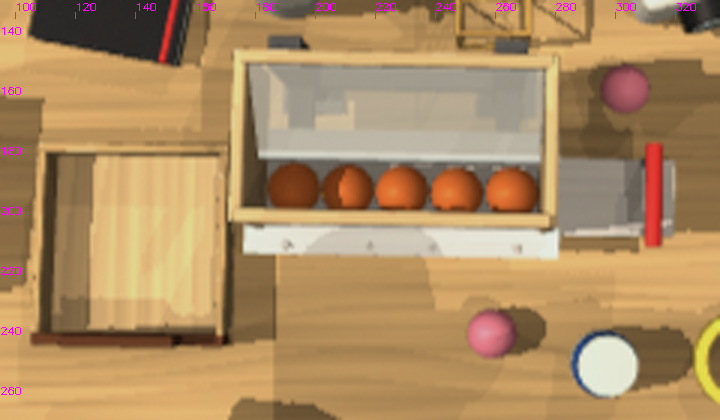

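View pics/b_scene.png

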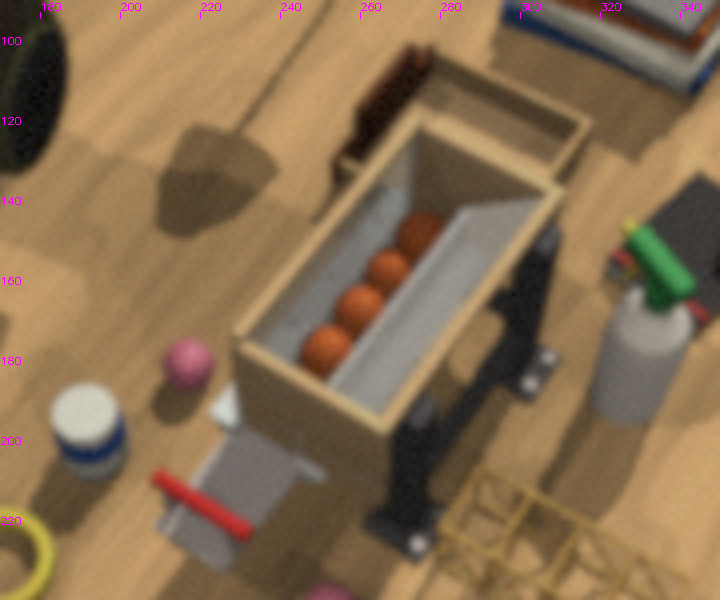

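Run:
```python
from h import *
T=pose("top");S=pose("scene")
f=lambda u,v:(95+u/3,130+v/3)
g=lambda u,v:(170+u/4,90+v/4)
for n,a,z in [("rimTL",f(232,50),.23),("rimTR",f(558,55),.23),("rimBR",f(557,227),.23),("rimBL",f(230,222),.23),
  ("h+x",f(654,143),.14),("h-x",f(654,245),.14),("trayTL",f(38,147),.05),("trayTR",f(231,146),.05),("trayBL",f(32,342),.05),("trayBR",f(228,343),.05),
  ("board top L",f(45,342),.088),("board R",f(182,342),.088),("pink1",f(492,334),.025),("pink2",f(625,88),.025),("jar",f(607,364),.075),
  ("b1",f(512,191),.117),("b5",f(294,188),.117)]:
    print(n,atz(T,a,z).round(4))
for n,a,b in [("handle",f(654,194),g(201,504)),("h-x",f(654,245),g(158,477)),("h+x",f(654,143),g(245,533)),
   ("rimTR",f(558,55),g(382,430)),("rimBR",f(557,227),g(238,340)),("rimBL",f(230,222),g(415,115)),("rimTL",f(232,50),g(562,190)),
   ("trayTL",f(38,147),g(588,122)),("pink1",f(492,334),g(188,363))]:
    x,r=tri([(T,a),(S,b)]); print(n,x.round(4),np.round(r,4))
```

```text
rimTL [0.6654 0.2069 0.23  ]
rimTR [ 0.6576 -0.0752  0.23  ]
rimBR [ 0.5088 -0.0718  0.23  ]
rimBL [0.5165 0.2081 0.23  ]
h+x [ 0.5897 -0.1684  0.14  ]
h-x [ 0.4951 -0.1662  0.14  ]
trayTL [0.6028 0.4338 0.05  ]
trayTR [0.6015 0.2413 0.05  ]
trayBL [0.4098 0.4365 0.05  ]
trayBR [0.4065 0.2435 0.05  ]
board top L [0.4111 0.4113 0.088 ]
board R [0.4095 0.2803 0.088 ]
pink1 [ 0.4114 -0.0167  0.025 ]
pink2 [ 0.6588 -0.1554  0.025 ]
jar [ 0.383  -0.1267  0.075 ]
b1 [ 0.5483 -0.0365  0.117 ]
b5 [0.5536 0.1691 0.117 ]
handle [ 0.5439 -0.167   0.1341] [0.0016 0.0016]
h-x [ 0.4977 -0.1654  0.131 ] [0.003 0.003]
h+x [ 0.5903 -0.1689  0.1356] [0.0001 0.0001]
rimTR [ 0.6582 -0.0748  0.2297] [0.0006 0.0006]
rimBR [ 0.514  -0.068   0.2258] [0.0064 0.0064]
rimBL [0.5183 0.2105 0.223 ] [0.0018 0.0018]
rimTL [0.6666 0.2082 0.2222] [0.0003 0.0003]
trayTL [0.6044 0.4368 0.0428] [0.0009 0.0009]
pink1 [ 0.4132 -0.0152  0.027 ] [0.0023 0.0023]
```

Run:
```python
from h import *
s=telemetry.read_state(); M=R.from_quat(s["tool_rot"]).as_matrix(); print(s["clock"],M.round(3)); 
print("jaw yaw deg",np.degrees(np.arctan2(M[1,2],M[0,2])))
T=pose("top")
for z in (0,.08,.1): print(z,atz(T,(228,215.7),z).round(3),atz(T,(225,206),z).round(3))
```

```text
1.35 [[-0.     0.955  0.297]
 [ 0.     0.297 -0.955]
 [-1.    -0.    -0.   ]]
jaw yaw deg -72.70899628882567
0 [0.49  0.078 0.   ] [0.52  0.087 0.   ]
0.08 [0.488 0.073 0.08 ] [0.516 0.081 0.08 ]
0.1 [0.488 0.072 0.1  ] [0.516 0.08  0.1  ]
```

Emit:
{"op": "step_arm", "data": {
  "moves": [
    [[1,0.023,0.043,0.005,0,0,7],[1,0.046,0.086,0.01,0,0,14],[1,0.069,0.129,0.015,0,0,21],[1,0.092,0.172,0.02,0,0,28],[1,0.115,0.215,0.025,0,0,35],[1,0.138,0.258,0.03,0,0,42],[1,0.161,0.301,0.035,0,0,49],[1,0.184,0.344,0.04,0,0,56],[1,0.207,0.387,0.045,0,0,63],[1,0.23,0.43,0.05,0,0,70]]
  ],
  "newtons": 60
}}

```text
clock: 2.35
eef_pos: [0.394, -0.0932, 0.2818]
tool_rot: [0.015, 0.707, -0.015, 0.707]
ft_force: [0.9, -1.0, 0.1]
opening: 0.0851
```

Run:
```python
from h import *
snap("wrist","pics/c_wrist.png")
```

```text
(no output)
```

View pics/c_wrist.png

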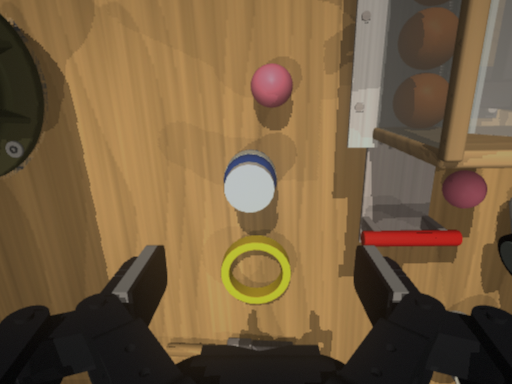

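Emit:
{"op": "step_arm", "data": {
  "moves": [
    [[1,0.002,0.045,0,0,0,0],[1,0.004,0.09,0,0,0,0],[1,0.006,0.135,0,0,0,0],[1,0.008,0.18,0,0,0,0],[1,0.009,0.22,0,0,0,0],[1,0.01,0.26,0,0,0,0],[1,0.011,0.3,0,0,0,1],[1,0.011,0.3,0,0,0,2]]
  ]
}}

```text
clock: 3.2
eef_pos: [0.407, 0.2152, 0.2822]
tool_rot: [-0.003, 0.706, 0.004, 0.708]
ft_force: [-0.1, -1.1, -0.3]
opening: 0.0854
```

Run:
```python
from h import *
P=snap("wrist","pics/d_wrist.png"); np.savez("d.npz",K=P[0],T=P[1])
```

```text
(no output)
```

View pics/d_wrist.png

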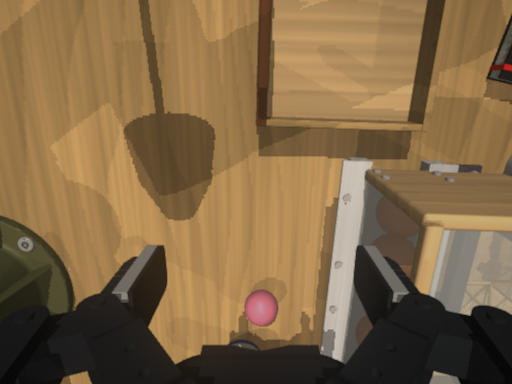

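Emit:
{"op": "step_arm", "data": {
  "moves": [
    [[1,0.002,0.045,0,0,0,0],[1,0.003,0.085,0,0,0,0],[1,0.003,0.085,0,0,0,0]]
  ]
}}

```text
clock: 3.55
eef_pos: [0.41, 0.3004, 0.2818]
tool_rot: [-0.004, 0.707, 0.004, 0.708]
ft_force: [-0.4, -0.6, 0.2]
opening: 0.0852
```

Run:
```python
from h import *
P=snap("wrist","pics/e_wrist.png"); np.savez("e.npz",K=P[0],T=P[1])
crop("pics/e_wrist.png","pics/e2.png",230,0,260,270,2,20)
crop("pics/d_wrist.png","pics/d2.png",230,0,260,200,3,20)
for k in ("tray","tray_grip"): print([(np.round(d["box"]).astype(int).tolist(),round(d["confidence"],2)) for d in nets.look_for(k,"wrist")])
```

```text
[([255, 20, 192, 182], 0.81)]
[([251, 24, 194, 179], 0.75)]
```

View pics/e2.png

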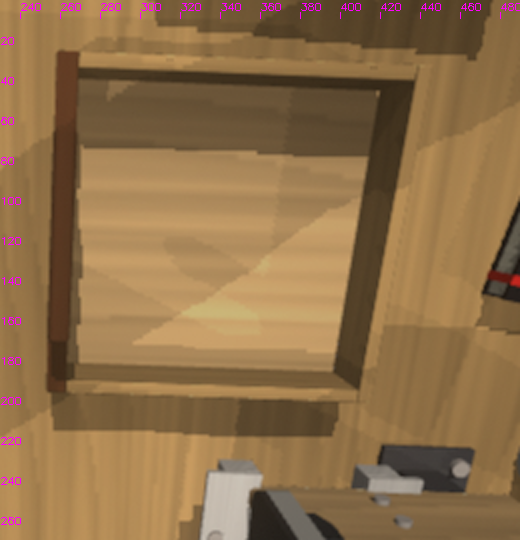

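View pics/d2.png

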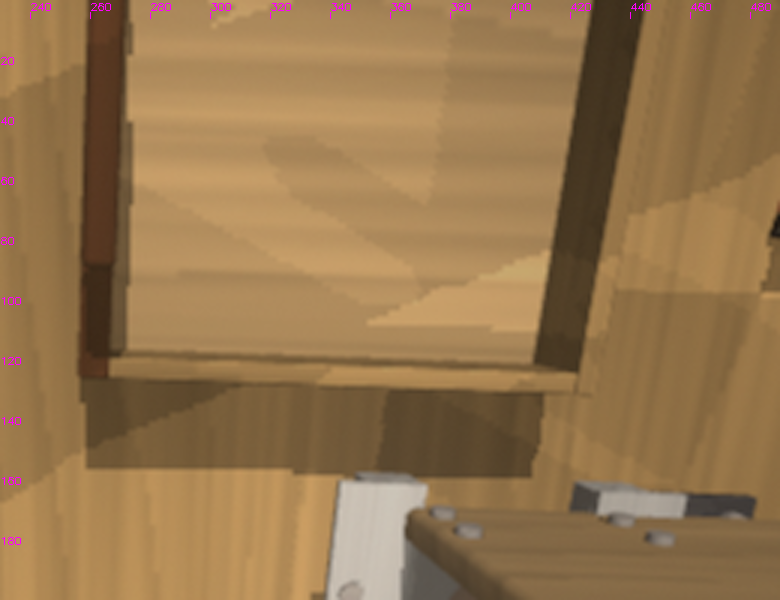

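Run:
```python
from h import *
D=np.load("d.npz");E=np.load("e.npz");D=(D["K"],D["T"]);E=(E["K"],E["T"])
T=pose("top")
e=lambda u,v:(230+u/2,v/2)
d=lambda u,v:(230+u/3,v/3)
for n,a in [("TL",e(58,52)),("TR",e(418,67)),("BR",e(359,402)),("BL",e(47,392))]: print(n,atz(E,a,.05).round(4))
print("BL",atz(D,d(80,377),.05).round(4),"BR",atz(D,d(580,391),.05).round(4))
for n,a,b in [("BL",d(80,377),e(47,392)),("BR",d(580,391),e(359,402))]:
    x,r=tri([(D,a),(E,b)]);print(n,x.round(4),np.round(r,4))
# board top at 0.088 : outer/inner edges around mid
for v in (150,200,250,300): 
    pass
im=cv2.imread("pics/e_wrist.png")
for r in (90,100,110,120): print(r,im[r,246:276].sum(1))
# rail / bracket corner
for z in (.08,.09,.1): print(z,atz(D,d(341,480),z).round(4),atz(D,d(328,598),z).round(4), atz(E,e(207,472),z).round(4))
x,r=tri([(D,d(341,480)),(E,e(207,472))]);print("rail corner",x.round(4),r)
x,r=tri([(D,d(427,484)),(E,e(262,474))]);print("rail corner2",x.round(4),r)
x,r=tri([(D,d(406,518)),(E,e(250,490)),]);print("cheek low front",x.round(4),r)
```

```text
TL [0.4078 0.4391 0.05  ]
TR [0.5986 0.4342 0.05  ]
BR [0.5952 0.2461 0.05  ]
BL [0.4031 0.2504 0.05  ]
BL [0.4034 0.2504 0.05  ] BR [0.5958 0.2469 0.05  ]
BL [0.4033 0.2504 0.05  ] [0.0002 0.0002]
BR [0.5936 0.2474 0.0539] [0.0003 0.0003]
90 [332 324 315 312 316 320 320 320 317 267 178 160 169 177 177 175 174 174
 172 166 156 192 246 268 366 429 429 431 431 431]
100 [337 322 318 316 319 323 325 320 322 256 163 162 176 178 174 176 173 171
 173 166 146 210 256 346 411 408 410 409 409 410]
110 [320 319 321 320 322 326 327 326 292 210 153 168 177 179 178 174 173 173
 170 163 175 243 280 382 452 452 454 451 451 452]
120 [317 319 318 321 325 329 330 329 273 183 161 173 178 179 177 175 173 173
 168 157 205 253 262 262 355 420 419 420 420 420]
0.08 [0.4988 0.2175 0.08  ] [0.4978 0.1722 0.08  ] [0.4976 0.2121 0.08  ]
0.09 [0.4961 0.2196 0.09  ] [0.4951 0.1756 0.09  ] [0.495  0.2168 0.09  ]
0.1 [0.4934 0.2217 0.1   ] [0.4924 0.179  0.1   ] [0.4925 0.2216 0.1   ]
rail corner [0.4927 0.222  0.101 ] [0.00044590439859473963, 0.00044590439859472873]
rail corner2 [0.5231 0.2206 0.0996] [3.448553480861055e-05, 3.448553480869832e-05]
cheek low front [0.5203 0.2062 0.0908] [5.801567777377332e-05, 5.8015677773521815e-05]
```

Run:
```python
from h import *
E=np.load("e.npz");E=(E["K"],E["T"])
for r,l,rr in ((90,255,266.5),(110,254.7,266),(120,254.5,265.6)): print(atz(E,(l,r),.088).round(4),atz(E,(rr,r),.088).round(4))
s=telemetry.read_state();M=R.from_quat(s["tool_rot"]).as_matrix();print(s["clock"],s["eef_pos"],np.degrees(np.arctan2(M[1,2],M[0,2])),M[:,0])
```

```text
[0.4046 0.3747 0.088 ] [0.416  0.3748 0.088 ]
[0.4044 0.3552 0.088 ] [0.4159 0.3554 0.088 ]
[0.4043 0.3453 0.088 ] [0.4156 0.3454 0.088 ]
3.7 [0.41024462 0.29731934 0.28216919] 0.5402605920241005 [ 1.71849329e-03  5.67910318e-04 -9.99998362e-01]
```

Emit:
{"op": "step_arm", "data": {
  "moves": [
    [[1,0,0.045,-0.02,0,0,-2],[1,0,0.045,-0.065,0,0,-2],[1,0,0.045,-0.11,0,0,-2],[1,0,0.045,-0.155,0,0,-2],[1,0,0.045,-0.2,0,0,-2],[1,0,0.045,-0.225,0,0,-2],[1,0,0.045,-0.232,0,0,-2],[1,0,0.045,-0.232,0,0,-2]]
  ]
}}

```text
clock: 4.5
eef_pos: [0.4107, 0.3414, 0.0504]
tool_rot: [0.009, 0.707, -0.009, 0.708]
ft_force: [0.6, 0.5, 1.4]
opening: 0.0852
```

Run:
```python
from h import *
P=snap("wrist","pics/f_wrist.png"); 
s=telemetry.read_state();print(s["eef_pos"],s["ft_force"])
```

```text
[0.41106582 0.34199496 0.05141216] [0.15368206 1.2260445  0.89346384]
```

View pics/f_wrist.png

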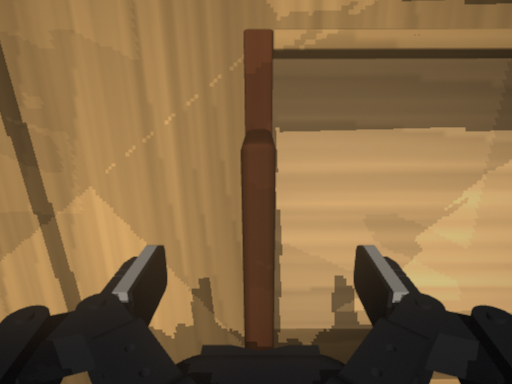

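Emit:
{"op": "step_arm", "data": {
  "moves": [
    [[0,0,0,0,0,0,0],[0,0,0,0,0,0,0],[0,0,0,0,0,0,0],[0,0,0,0,0,0,0],[0,0,0,0,0,0,0],[0,0,0,0,0,0,0]]
  ],
  "newtons": 60
}}

```text
clock: 5.15
eef_pos: [0.411, 0.3421, 0.0518]
tool_rot: [0.01, 0.706, -0.009, 0.708]
ft_force: [-2.8, -1.2, 5.4]
opening: 0.0113
```

Emit:
{"op": "step_arm", "data": {
  "moves": [
    [[0,0,-0.01,0,0,0,0],[0,0,-0.035,0,0,0,0],[0,0,-0.06,0,0,0,0],[0,0,-0.085,0,0,0,0],[0,0,-0.11,0,0,0,0],[0,0,-0.135,0,0,0,0],[0,0,-0.16,0,0,0,0],[0,0,-0.185,0,0,0,0],[0,0,-0.2,0,0,0,0],[0,0,-0.2,0,0,0,0]]
  ]
}}

```text
clock: 6.15
eef_pos: [0.4108, 0.1403, 0.0517]
tool_rot: [0.01, 0.706, -0.01, 0.708]
ft_force: [-0.8, -2.8, -0.0]
opening: 0.0111
```

Run:
```python
from h import *
s=telemetry.read_state();print(s["eef_pos"],s["ft_force"],s["opening"])
snap("top","pics/g_top.png");snap("scene","pics/g_scene.png")
crop("pics/g_top.png","pics/g_top2.png",95,130,240,140,3,20)
crop("pics/g_scene.png","pics/g_scene2.png",170,90,180,150,4,20)
```

```text
[0.41077606 0.14032481 0.051715  ] [-0.75793194 -2.82224309 -0.04118287] 0.011089871081016233
```

View pics/g_top2.png

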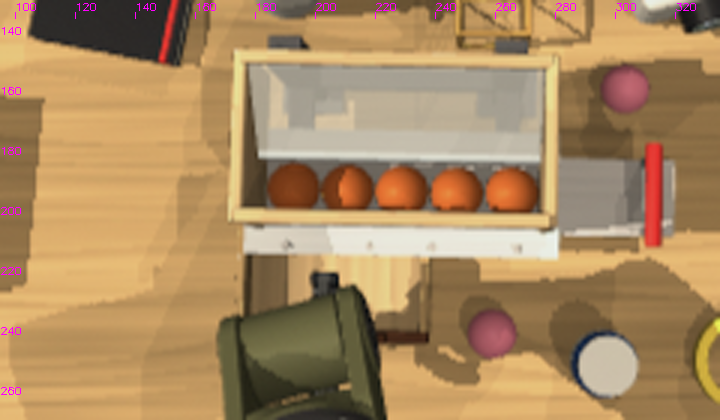

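View pics/g_scene2.png

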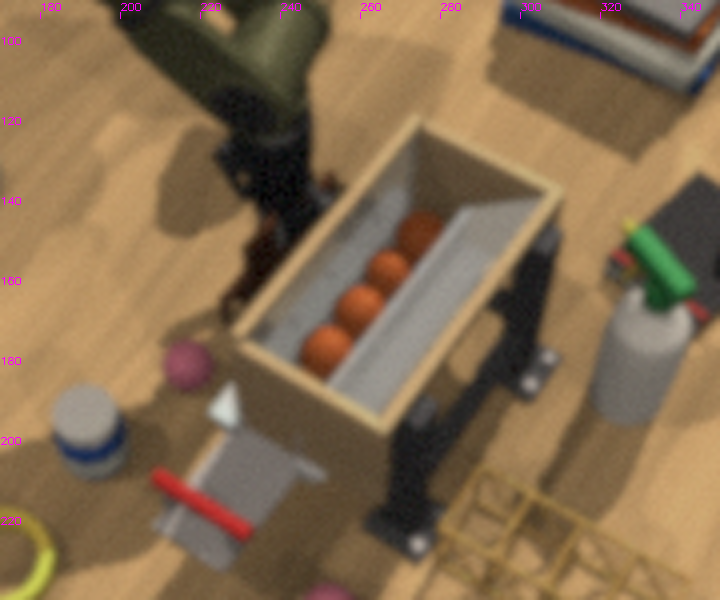

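Emit:
{"op": "step_arm", "data": {
  "moves": [
    [[1,0,0,0,0,0,0],[1,0,0,0,0,0,0],[1,0,0,0,0,0,0],[1,0,0,0.02,0,0,0],[1,0,0,0.05,0,0,0],[1,0,0,0.095,0,0,0],[1,0,0,0.14,0,0,0],[1,0,0,0.185,0,0,0],[1,0,0,0.23,0,0,0],[1,0,0,0.23,0,0,0]]
  ]
}}

```text
clock: 7.25
eef_pos: [0.4123, 0.1425, 0.2873]
tool_rot: [0.011, 0.703, -0.008, 0.711]
ft_force: [0.5, -0.0, -0.9]
opening: 0.0855
```

Run:
```python
from h import *
P=snap("wrist","pics/i_wrist.png"); np.savez("i.npz",K=P[0],T=P[1])
s=telemetry.read_state();print(s["eef_pos"],s["ft_force"],s["opening"],s["q"])
```

```text
[0.41154775 0.14225766 0.28409614] [-0.04567029  0.23252954 -0.78322734] 0.08551735673080019 [ 2.48388765e-01 -4.79415263e-03  1.74671257e+00  4.80799990e-04
  1.39181166e+00  2.75126174e-01]
```

View pics/i_wrist.png

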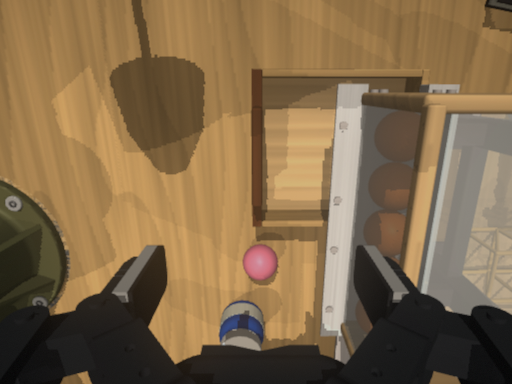

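Run:
```python
from h import *
E=np.load("i.npz");E=(E["K"],E["T"])
for n,p in [("board far",(252,70)),("board near",(253,226)),("near wall right",(329,226))]: print(n,atz(E,p,.05).round(4))
```

```text
board far [0.4089 0.2387 0.05  ]
board near [0.4039 0.0513 0.05  ]
near wall right [0.5012 0.0482 0.05  ]
```

Emit:
{"op": "step_arm", "data": {
  "moves": [
    [[1,0,-0.03,0,0,0,-8],[1,0.005,-0.065,0,0,0,-16],[1,0.015,-0.1,0,0,0,-24],[1,0.03,-0.135,0,0,0,-32],[1,0.045,-0.17,0,0,0,-40],[1,0.06,-0.205,0,0,0,-48],[1,0.08,-0.24,0,0,0,-56],[1,0.1,-0.27,0,0,0,-64],[1,0.1,-0.3,0,0,0,-72],[1,0.1,-0.31,0,0,0,-80]]
  ]
}}

```text
clock: 8.3
eef_pos: [0.5114, -0.1697, 0.2819]
tool_rot: [0.462, 0.532, -0.465, 0.535]
ft_force: [0.2, 0.9, -0.5]
opening: 0.0856
```

Emit:
{"op": "step_arm", "data": {
  "moves": [
    [[1,0,0,0,0,0,-7],[1,0,0,0,0,0,-10],[1,0,0,0,0,0,-10]]
  ]
}}

```text
clock: 8.6
eef_pos: [0.5112, -0.1696, 0.2803]
tool_rot: [-0.507, -0.491, 0.511, -0.492]
ft_force: [-0.3, 0.7, 0.1]
opening: 0.0848
```

Run:
```python
from h import *
P=snap("wrist","pics/j_wrist.png"); np.savez("j.npz",K=P[0],T=P[1])
s=telemetry.read_state();M=R.from_quat(s["tool_rot"]).as_matrix();print(s["clock"],s["eef_pos"],np.degrees(np.arctan2(M[1,2],M[0,2])),M[:,0])
for k in ("gate_handle",): print([(np.round(d["box"]).astype(int).tolist(),round(d["confidence"],2)) for d in nets.look_for(k,"wrist")])
```

```text
8.65 [ 0.51122163 -0.16948292  0.28065403] -91.85373622457118 [-0.00229167 -0.00529737 -0.99998334]
[([17, 83, 263, 114], 0.7)]
```

View pics/j_wrist.png

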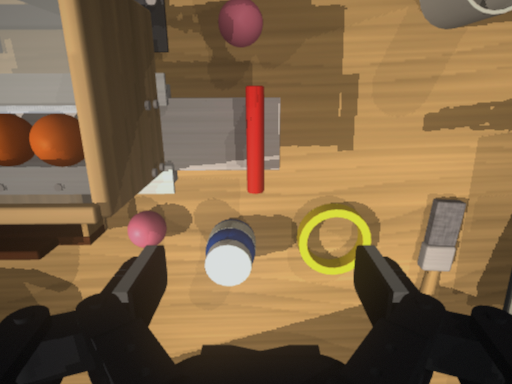

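Run:
```python
from h import *
J=np.load("j.npz");J=(J["K"],J["T"])
for p in [(255,86),(256,192),(255.5,139),(264,192),(247,192)]: print(p,atz(J,p,.136).round(4))
x,r=tri([(J,(255.5,139)),(pose("top"),(313,194.7))]);print(x,r)
```

```text
(255, 86) [ 0.5884 -0.1685  0.136 ]
(256, 192) [ 0.494  -0.1657  0.136 ]
(255.5, 139) [ 0.5435 -0.1672  0.136 ]
(264, 192) [ 0.4937 -0.1732  0.136 ]
(247, 192) [ 0.4943 -0.1573  0.136 ]
[ 0.54288693 -0.16761706  0.13403363] [0.0005460421938707263, 0.0005460421938707525]
```

Emit:
{"op": "step_arm", "data": {
  "moves": [
    [[1,0.031,0.002,-0.01,0,0,0],[1,0.031,0.002,-0.05,0,0,0],[1,0.031,0.002,-0.09,0,0,0],[1,0.031,0.002,-0.13,0,0,0],[1,0.031,0.002,-0.155,0,0,0],[1,0.031,0.002,-0.167,0,0,0],[1,0.031,0.002,-0.167,0,0,0]]
  ]
}}

```text
clock: 9.4
eef_pos: [0.5418, -0.1671, 0.1128]
tool_rot: [-0.505, -0.492, 0.51, -0.492]
ft_force: [0.6, -0.2, 0.1]
opening: 0.0854
```

Run:
```python
from h import *
P=snap("wrist","pics/k_wrist.png")
s=telemetry.read_state();print(s["clock"],s["eef_pos"],s["ft_force"])
```

```text
9.45 [ 0.54245849 -0.16740151  0.11429756] [ 0.23627227 -0.20041137  0.52000361]
```

View pics/k_wrist.png

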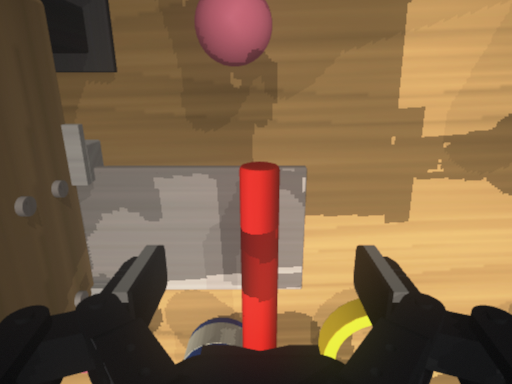

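Bar (260, 250) sits centred between the fingers (164 / 356). Close on it.

Emit:
{"op": "step_arm", "data": {
  "moves": [
    [[0,0,0,0,0,0,0],[0,0,0,0,0,0,0],[0,0,0,0,0,0,0],[0,0,0,0,0,0,0],[0,0,0,0,0,0,0]]
  ],
  "newtons": 60
}}

```text
clock: 9.95
eef_pos: [0.5426, -0.1674, 0.1148]
tool_rot: [-0.506, -0.491, 0.509, -0.493]
ft_force: [-4.4, -0.0, 7.1]
opening: 0.0143
```

Emit:
{"op": "step_arm", "data": {
  "moves": [
    [[0,0,-0.008,0,0,0,0],[0,0,-0.016,0,0,0,0],[0,-0.001,-0.024,0,0,0,0],[0,-0.001,-0.032,0,0,0,0],[0,-0.001,-0.04,0,0,0,0],[0,-0.001,-0.048,0,0,0,0],[0,-0.002,-0.056,0,0,0,0],[0,-0.002,-0.064,0,0,0,0],[0,-0.002,-0.07,0,0,0,0],[0,-0.002,-0.07,0,0,0,0]]
  ]
}}

```text
clock: 10.95
eef_pos: [0.5404, -0.2386, 0.1148]
tool_rot: [-0.506, -0.491, 0.51, -0.493]
ft_force: [-2.3, -3.1, 2.6]
opening: 0.0137
```

Run:
```python
from h import *
s=telemetry.read_state();print(s["clock"],s["eef_pos"],s["ft_force"],s["opening"])
snap("top","pics/l_top.png")
crop("pics/l_top.png","pics/l_top2.png",150,130,200,140,4,20)
```

```text
10.95 [ 0.5404297  -0.23860022  0.11483244] [-2.29525841 -3.1011175   2.58170925] 0.013702799161615887
```

View pics/l_top2.png

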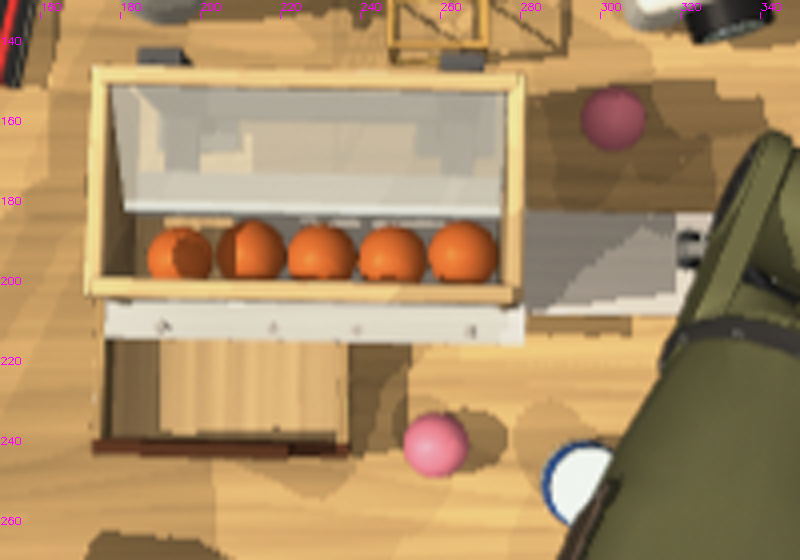

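Emit:
{"op": "step_arm", "data": {
  "moves": [
    [[0,0,-0.006,0,0,0,0],[0,0,-0.012,0,0,0,0],[0,0,-0.018,0,0,0,0],[0,-0.001,-0.024,0,0,0,0],[0,-0.001,-0.03,0,0,0,0],[0,-0.001,-0.035,0,0,0,0],[0,-0.001,-0.035,0,0,0,0],[0,-0.001,-0.035,0,0,0,0]]
  ]
}}

```text
clock: 11.8
eef_pos: [0.5393, -0.274, 0.1149]
tool_rot: [-0.506, -0.49, 0.51, -0.494]
ft_force: [-2.1, -2.4, 1.9]
opening: 0.0141
```

Run:
```python
from h import *
s=telemetry.read_state();print(s["clock"],s["eef_pos"],s["ft_force"],s["opening"])
snap("top","pics/m_top.png")
crop("pics/m_top.png","pics/m_top2.png",150,130,200,140,4,20)
snap("scene","pics/m_scene.png")
crop("pics/m_scene.png","pics/m_scene2.png",170,90,180,150,4,20)
```

```text
11.8 [ 0.53933265 -0.27399053  0.11486048] [-2.11252892 -2.37542123  1.88804219] 0.0141453848247725
```

View pics/m_top2.png

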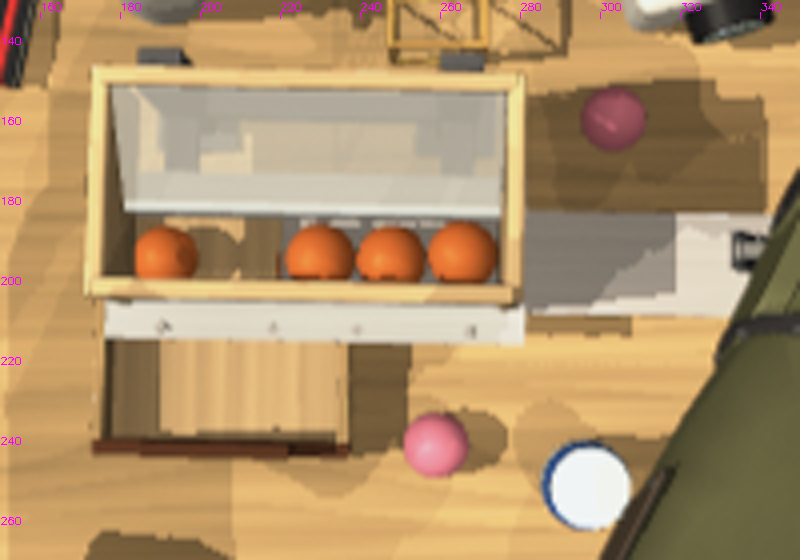

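View pics/m_scene2.png

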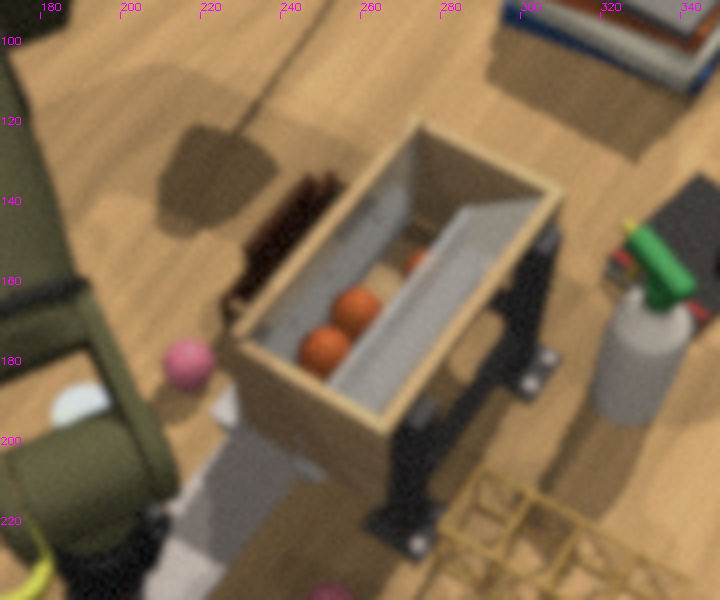

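Emit:
{"op": "step_arm", "data": {
  "moves": [
    [[0,0,0,0,0,0,0],[0,0,0,0,0,0,0],[0,0,0,0,0,0,0],[0,0,0,0,0,0,0],[0,0,0,0,0,0,0]]
  ]
}}

```text
clock: 12.4
eef_pos: [0.5393, -0.2737, 0.1149]
tool_rot: [-0.506, -0.49, 0.51, -0.494]
ft_force: [-2.2, -1.1, 1.2]
opening: 0.0143
```

Run:
```python
from h import *
snap("top","pics/n_top.png")
crop("pics/n_top.png","pics/n_top2.png",150,130,200,140,4,20)
snap("wrist","pics/n_wrist.png")
```

```text
(no output)
```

View pics/n_top2.png

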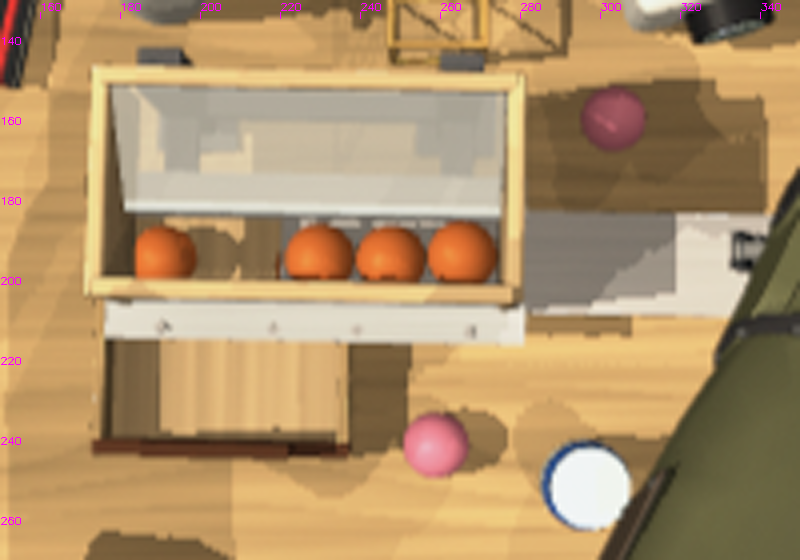

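View pics/n_wrist.png

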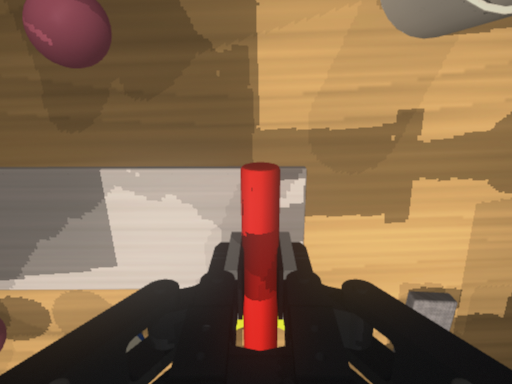

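Run:
```python
from h import *
T=pose("top");S=pose("scene")
for x in (.445,.48,.50,.51,.55,.573): print(x,[(proj(T,(x,y,.033)).round(0).tolist(),proj(S,(x,y,.033)).round(0).tolist()) for y in (.085,.14,.2)])
crop("pics/m_scene.png","pics/m_scene3.png",235,120,80,75,8,10)
im=cv2.imread("pics/m_scene3.png"); cv2.imwrite("pics/m_scene3.png",cv2.convertScaleAbs(im,alpha=1.6,beta=20))
crop("pics/n_top.png","pics/n_top3.png",170,170,80,75,8,10)
```

```text
0.445 [([225.0, 231.0], [238.0, 165.0]), ([207.0, 231.0], [246.0, 155.0]), ([187.0, 231.0], [254.0, 145.0])]
0.48 [([225.0, 219.0], [246.0, 169.0]), ([207.0, 219.0], [253.0, 159.0]), ([187.0, 219.0], [261.0, 148.0])]
0.5 [([225.0, 212.0], [250.0, 171.0]), ([207.0, 212.0], [257.0, 161.0]), ([187.0, 213.0], [265.0, 151.0])]
0.51 [([225.0, 209.0], [252.0, 173.0]), ([207.0, 209.0], [260.0, 162.0]), ([187.0, 209.0], [268.0, 152.0])]
0.55 [([225.0, 196.0], [261.0, 177.0]), ([207.0, 196.0], [269.0, 167.0]), ([187.0, 196.0], [276.0, 156.0])]
0.573 [([225.0, 188.0], [266.0, 180.0]), ([207.0, 188.0], [274.0, 170.0]), ([187.0, 188.0], [281.0, 159.0])]
```

View pics/m_scene3.png

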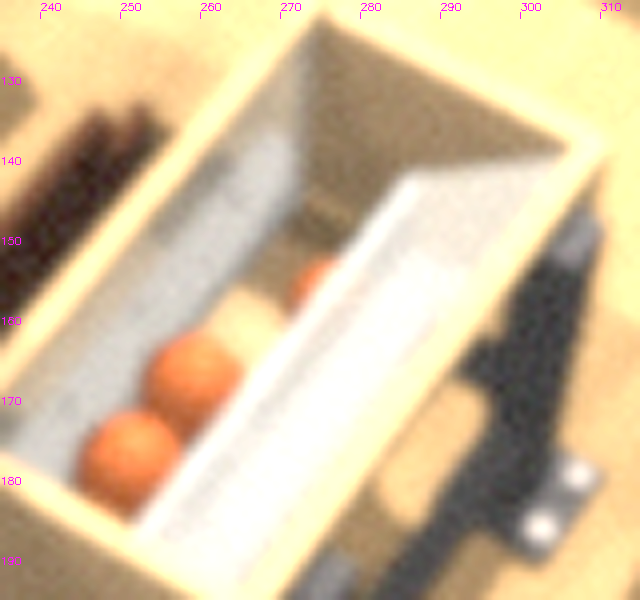

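View pics/n_top3.png

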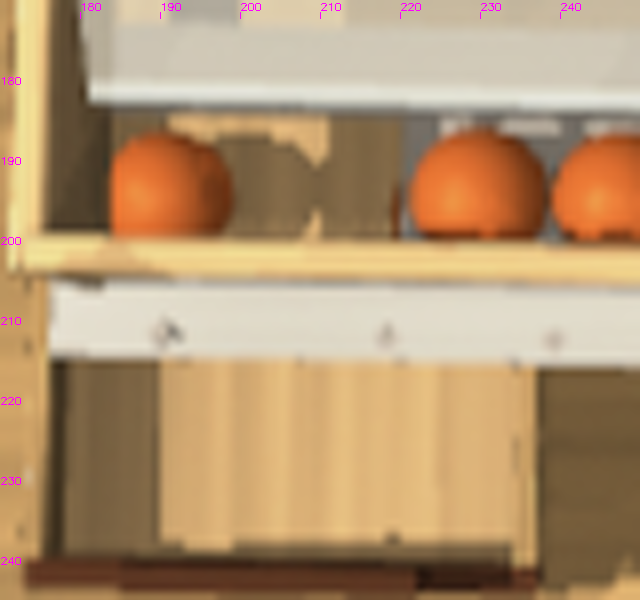

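Emit:
{"op": "step_arm", "data": {
  "moves": [
    [[0,0,0.01,0,0,0,0],[0,0.001,0.022,0,0,0,0],[0,0.001,0.034,0,0,0,0],[0,0.001,0.046,0,0,0,0],[0,0.002,0.058,0,0,0,0],[0,0.002,0.07,0,0,0,0],[0,0.002,0.082,0,0,0,0],[0,0.003,0.094,0,0,0,0],[0,0.003,0.1,0,0,0,0],[0,0.003,0.102,0,0,0,0]]
  ]
}}

```text
clock: 13.5
eef_pos: [0.5425, -0.1709, 0.1149]
tool_rot: [-0.506, -0.491, 0.51, -0.494]
ft_force: [1.3, -3.5, -1.8]
opening: 0.0136
```

Emit:
{"op": "step_arm", "data": {
  "moves": [
    [[0,0,0.002,0,0,0,0],[0,0,0.004,0,0,0,0],[0,0,0.006,0,0,0,0],[0,0,0.006,0,0,0,0]]
  ]
}}

```text
clock: 13.9
eef_pos: [0.5426, -0.1657, 0.1149]
tool_rot: [-0.506, -0.49, 0.51, -0.494]
ft_force: [3.5, -7.6, -2.9]
opening: 0.0146
```

Emit:
{"op": "step_arm", "data": {
  "moves": [
    [[0,0,0.002,0,0,0,0],[0,0,0.003,0,0,0,0],[0,0,0.003,0,0,0,0]]
  ]
}}

```text
clock: 14.2
eef_pos: [0.5427, -0.1656, 0.115]
tool_rot: [-0.505, -0.488, 0.511, -0.495]
ft_force: [2.6, -23.9, -5.0]
opening: 0.014
```

Emit:
{"op": "step_arm", "data": {
  "moves": [
    [[0,0,0,0,0,0,0],[1,0,0,0,0,0,0],[1,0,0,0,0,0,0],[1,0,0,0,0,0,0],[1,0,0,0.01,0,0,0],[1,0,0,0.04,0,0,0],[1,0,0,0.085,0,0,0],[1,0,0,0.13,0,0,0],[1,0,0,0.165,0,0,0],[1,0,0,0.165,0,0,0]]
  ]
}}

```text
clock: 15.2
eef_pos: [0.5437, -0.1658, 0.2862]
tool_rot: [-0.506, -0.485, 0.51, -0.498]
ft_force: [-0.9, -0.5, 0.0]
opening: 0.0858
```

Run:
```python
from h import *
P=snap("wrist","pics/p_wrist.png"); np.savez("p.npz",K=P[0],T=P[1])
s=telemetry.read_state();print(s["clock"],s["eef_pos"],s["ft_force"])
crop("pics/p_wrist.png","pics/p2.png",100,20,260,190,3,20)
```

```text
15.25 [ 0.54313461 -0.16558229  0.28299204] [ 0.28916361  0.21330354 -0.89098698]
```

View pics/p_wrist.png

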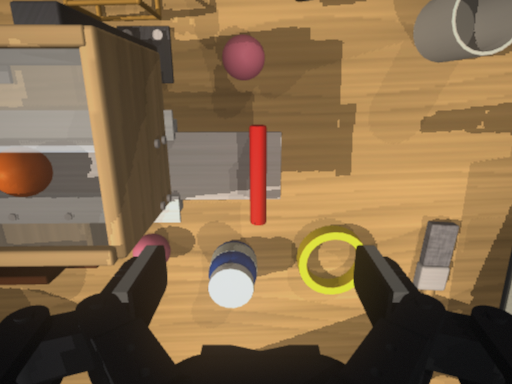

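Run:
```python
from h import *
J=np.load("p.npz");J=(J["K"],J["T"])
print(atz(J,(258,175),.136).round(4), atz(J,(258,126),.136).round(4), atz(J,(258.5,223),.136).round(4))
```

```text
[ 0.5431 -0.1661  0.136 ] [ 0.5884 -0.1676  0.136 ] [ 0.4945 -0.1649  0.136 ]
```

Emit:
{"op": "step_arm", "data": {
  "moves": [
    [[1,-0.02,0.02,0.01,0,0,8],[1,-0.045,0.045,0.01,0,0,16],[1,-0.07,0.075,0.01,0,0,24],[1,-0.095,0.11,0.01,0,0,32],[1,-0.12,0.145,0.01,0,0,40],[1,-0.14,0.18,0.01,0,0,48],[1,-0.16,0.215,0.01,0,0,56],[1,-0.18,0.25,0.01,0,0,64],[1,-0.19,0.28,0.01,0,0,72],[1,-0.2,0.31,0.01,0,0,80]]
  ]
}}

```text
clock: 16.25
eef_pos: [0.3419, 0.1456, 0.2926]
tool_rot: [0.072, 0.698, -0.069, 0.709]
ft_force: [1.0, -0.2, 0.1]
opening: 0.0853
```

Emit:
{"op": "step_arm", "data": {
  "moves": [
    [[1,0,0,0,0,0,8],[1,0,0,0,0,0,16],[1,0,0,0,0,0,24],[1,0,0,0,0,0,32],[1,0,0,0,0,0,40],[1,0,0,0,0,0,48],[1,0,0,0,0,0,56],[1,0,0,0,0,0,64],[1,0,0,0,0,0,72],[1,0,0,0,0,0,80]]
  ]
}}

```text
clock: 17.25
eef_pos: [0.3415, 0.1455, 0.2919]
tool_rot: [-0.395, 0.581, 0.404, 0.586]
ft_force: [-0.5, 0.4, -1.5]
opening: 0.0855
```

Emit:
{"op": "step_arm", "data": {
  "moves": [
    [[1,0,0,0,0,0,8],[1,0,0,0,0,0,16],[1,0,0,0,0,0,18]]
  ]
}}

```text
clock: 17.55
eef_pos: [0.3411, 0.1454, 0.2912]
tool_rot: [-0.482, 0.511, 0.492, 0.514]
ft_force: [-0.5, -0.5, -0.6]
opening: 0.0854
```

Emit:
{"op": "step_arm", "data": {
  "moves": [
    [[1,-0.005,0,-0.03,0,-8,0],[1,-0.01,0,-0.06,0,-16,0],[1,-0.01,0,-0.08,0,-24,0],[1,-0.01,0,-0.1,0,-30,0],[1,-0.01,0,-0.1,0,-30,0]]
  ]
}}

```text
clock: 18.05
eef_pos: [0.3284, 0.1448, 0.1879]
tool_rot: [-0.594, 0.362, 0.352, 0.627]
ft_force: [-0.2, 1.1, 0.4]
opening: 0.0851
```

Run:
```python
from h import *
P=snap("wrist","pics/q_wrist.png"); print(P[1][:3,3]); np.savez("q.npz",K=P[0],T=P[1])
print([(np.round(d["box"]).astype(int).tolist(),round(d["confidence"],2)) for d in nets.look_for("ball1_center","wrist")])
snap("top","pics/q_top.png"); crop("pics/q_top.png","pics/q_top2.png",150,130,200,140,4,20)
```

```text
[0.19274353 0.14658495 0.27463827]
[([75, 138, 54, 52], 0.76)]
```

View pics/q_wrist.png

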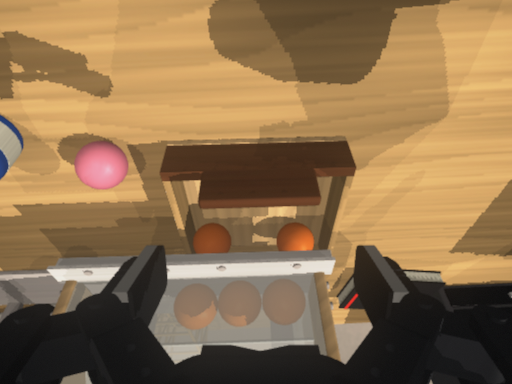

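View pics/q_top2.png

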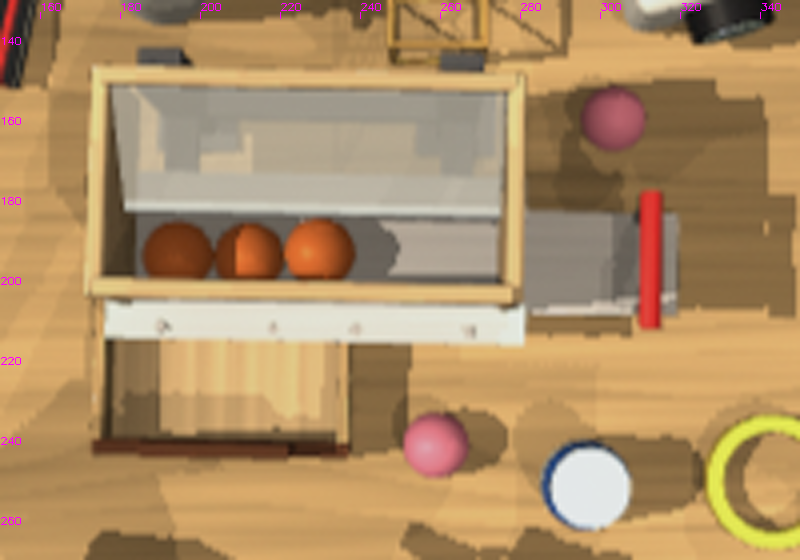

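Run:
```python
from cell import ticket
print(ticket.hand_in())
```

```text
the job is handed in; nothing more can be done
None
```

I slid the tray sideways under the discharge end and pulled the gate open about 107 mm. Two balls dropped, and I pushed the gate back against its stop. The job is handed in at about 18 s; no verdict was reported.

- **Tray:** I measured it after letting it go. Its centre is about 75 mm from the hopper's middle towards the discharge end and about 45 mm in front of the slot, so both drop points are inside the walls.
- **Gate:** At the stop the handle did not move further with 24 N on it. After release its centre measured y = -0.166 m, the shut position.
- **Balls:** The last wrist picture shows two orange balls in the tray, and the wrist and top pictures both show three in the hopper.
- **Bystanders:** The jar and tape look unmoved in the last top picture. I did not measure any of the six individually after the moves; the arm kept well clear of them.

While the gate was open, the second dropped ball was almost hidden under the gate plate. I confirmed it only with the low wrist view at the end. Two measurements disagreed slightly. The tray's length came out 4 to 5% short of the stated 200 mm in some views, and the grip opening read 1 to 2 mm under the parts' stated thickness. Neither affected the grasps.

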